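Probe the red test pad

ROBOT

A 6-joint arm with a two-finger parallel gripper is mounted at the origin on the work surface. World frame = base frame: x ahead of the robot, y to its left, z up, the work surface at z = 0. Lengths are in m, angles in rad, forces in N, time in s.
With the tool pointing down it reaches from about 0.35 to 0.875 m from the base axis. Payload 4.2 kg.
Tool frame: the origin (TCP) lies between the finger pads; the fingertips stand 8 mm ahead of it and the grasp point (between the pads) lies 11 mm behind it; z points along the fingers, y is the line along which they close (so a half turn about z gives the same grasp; the last joint's range is limited). The gripper opens to 87 mm and grips with 3 to 60 N. Pads are 19 mm wide; open, the fingers measure 117 mm over their backs; the gripper's body (75 mm by 190 mm) begins 51 mm behind the grasp point.
Start: joints at [1.419, 0.385, 0.008, 0, -1.194, -0.259], TCP at [0.25, 0.573, 0.231] pointing down, gripper open.
Joint ranges: [-3.14, 3.14], [-1.21, 2.06], [-1.07, 1.41], [-3.16, 2.05], [-2.99, -0.16], [-3.1, 3.1]. Speed limits (rad/s): [2.79, 2.79, 3.14, 3.14, 3.14, 3.14].

INTERFACE

Orientations are given as a rotation vector (axis times angle).
In Python, from bench import robot, kin, read_camera, calibration, finder gives the robot as it stands. The module is installed in compiled form; this text tells all that it offers. Calls block until the motion is done:
- robot.goto(position, orientation): joint-space move of the TCP to a pose.
- robot.move_l(position, ori=None, rate=0.15, f_stop=None): straight line of the TCP; ori=None keeps the orientation; rate is the mean speed in m/s. With f_stop (N) it stops when the force on the tool has changed by that much, and returns True; else False.
- robot.movej(angles): joint-space move.
- robot.gripper_to(opening, strength=None): finger opening in m; strength is the grip in N (None keeps the last); returns when the fingers have stopped.
- robot.hold(seconds).
- kin.inverse_kinematics(position, orientation): joint angles nearest the present ones, or None.
- read_camera(name): name is "scene" or "top" or "wrist"; returns the picture (384x512x3 uint8, red, green, blue); there is no depth.
- calibration(name): a dict with "K" (3x3 intrinsics, pixels), "view" (4x4, takes a point from world to camera coordinates). Camera axes: x right, y down, z forward; pixel columns grow to the right and rows downward; lengths in m; the calibration is good to about 2 mm. A picture is of the moment at which its call begins: read the wrist's pose just before it. calibration takes no time and is no camera call; for the wrist camera it gives the pose at the moment of the call.
A pose or a line that the arm cannot do raises robot.IKError and nothing moves.
- robot.finish_job(): hands the job in; it is judged then, once.
Trained networks look in the newest picture that a camera, given by its name, has taken for a name from the list of things; names that differ only in an ending like _2 or _b are one class to them, and where a whole thing is asked for, a point or a joint stands for the part that bears it (a point fixed in the world has none). Each returns a list of dicts, best first, with "confidence" (0 to 1); they miss things now and then, are a little off and sometimes report something else, mostly with a low value. They report only what shows in the picture. A call takes as long as a camera call.
- finder.boxes_of(camera, label): "point" ([x, y, z] in m, in world coordinates, good to about 4 mm: the middle of the surface that is visible of it).
Readings, each from a call of its own:
- robot.current_time(): time.
- robot.current_joints(): joint angles.
- robot.current_dq(): joint speeds.
- robot.current_joint_efforts(): joint torques, N m.
- robot.current_tool_pos(): TCP position.
- robot.current_ee_rot(): TCP orientation.
- robot.current_contact_force(): force on the tool from outside, world axes, zero at the start.
- robot.current_wrist_torque(): the same for the moment, N m.
- robot.current_grip_width(): finger opening in m.
- robot.current_grasp_force(): force on a finger pad.
Only numpy, scipy, OpenCV 4.12 (cv2) and the standard library are available. Lean on these libraries where they do the work, as an engineer would, in place of code of your own. Each camera call takes 0.05 s, during which the arm holds its last target. There are 200 camera calls.

TASK

Take the red test probe out of its rack and hold its spring tip on the metal test pad with the red ring, square to the sloping circuit board, pressing lightly so that the spring tip is pushed roughly half-way in. Finish while still holding it there: do not let go or draw back. Never press hard, do not touch the blue or white pad with the probe, and leave the other things where they are.

Things in the scene. Friction and masses are not known exactly. Their poses are not given: they have to be found in the camera images.
- probe: Red test probe, about 80 g, hanging upright in a rack hole. Origin at its tip's outer end (tip out), z towards the handle, 129 mm long. By z in mm: 0-22 brass spring tip 6 in diameter, round end; 22-55 steel barrel, dia. 12; 55-61 black collar, dia. 28, resting on the rack; 61-125 red square handle 18 x 18, flats facing the probe's x and y (grip here); 125-129 red button, dia. 12.
- probe_tip (a joint): How far the red probe's spring tip is pushed into its barrel, in m: 0 fully out, 0.012 fully in (stop). Spring: about 0.9 N when it starts to move, plus 0.3 N per mm, 4.5 N at the stop.
- probe_tip_end (a point): The outer end of the red probe's brass tip (moves with the tip); z along the probe towards the handle.
- rack: Grey fixed block 70 x 140 x 75 mm high with two round holes 14.5 mm in diameter, 65 mm deep, at y = -35 and +35 mm of its frame (x = 0), one with the red probe and one with the black. Origin at the centre of its underside, z up.
- probe_black: A second probe of the same shape and size, with a black handle, in the rack's other hole (either may be in either hole). Bystander.
- console: Test console, fixed: blue tray 220 x 260 mm with a green circuit board, sloping 20 degrees, low edge (50 mm high with its rim) at its -x, facing the robot, high edge (125 mm) at +x. Origin under its centre at table height, z up. Board surface 80 mm above the table at the centre; rim 7 mm high; parts up to 11 mm high on the upper half.
- pad_red: Pad to probe, fixed on the board: bare metal disc 18 mm in diameter in a red ring 44 mm in diameter, 3.5 mm thick. Origin at the centre of its underside, on the board; its z is vertical, not the pad's normal. The three pads lie in any order in a level row, 62 mm apart, 30 mm down the slope from the board's centre.
- pad_red_face (a point): Centre of the top of the red pad's bare metal disc; its z axis is the pad's outward normal, square to the sloping board.
- pad_blue: The same kind of pad with a blue ring; not to be touched.
- pad_white: The same kind of pad with a white ring; not to be touched.
- multimeter: Black handheld meter lying flat, 90 x 170 x 38 mm. Bystander; origin at the centre of its underside.
- screwdriver: Screwdriver 160 mm long with an orange handle, lying on the table. Bystander.
- parts_cup: Small blue cup, 70 mm across, 50 mm high. Bystander; origin at the centre of its underside.

How it is judged:
By the outcome, as a careful person would: the job done as asked, in the order asked, and still so for the second after the job is handed in, while the arm keeps its last pose, push and grip.
It also fails if it takes over 38 s, if anything falls off the work surface, if the arm or the gripper's body presses on something with over 40 N, if the wrist force passes 120 N, or if a joint passes its speed limit or range.

## Working session

There is one attempt and no reset: what is moved stays moved. The work goes in short steps, each a Python script; the robot and the scene stay as the last script left them, time stands still between calls to the robot, and variables do not carry over. Pictures are saved under pics/ and viewed, at most 10 in all, crops included, and the job is handed in when it is done.

```bash
mkdir -p pics
python3 - <<'E'
from bench import robot, kin, read_camera, calibration, finder
import cv2, numpy as np
for c in ("scene","top"):
    im=read_camera(c); cv2.imwrite(f"pics/{c}1.png",im[:,:,::-1])
    k=calibration(c); print(c,np.round(k["K"],1).tolist(),np.round(k["view"],4).tolist())
    for l in ("probe","probe_black","rack","console","pad_red","pad_blue","pad_white","probe_tip_end"):
        print(l,[(np.round(d["point"],4).tolist(),round(d["confidence"],2)) for d in finder.boxes_of(c,l)[:2]])
print(robot.current_time())
E
```

```text
scene [[417.2, 0.0, 261.4], [0.0, 417.2, 186.4], [0.0, 0.0, 1.0]] [[0.7918, 0.6104, -0.0236, -0.5016], [0.3464, -0.4806, -0.8056, -0.1341], [-0.5031, 0.6297, -0.5919, 1.3821], [0.0, 0.0, 0.0, 1.0]]
probe []
probe_black [([0.5343, -0.2812, 0.1151], 0.91), ([0.5052, 0.1351, 0.0726], 0.44)]
rack [([0.5633, -0.3277, 0.0629], 0.96)]
console [([0.6122, 0.1456, 0.0643], 0.97), ([0.5541, -0.3489, 0.1156], 0.4)]
pad_red [([0.5072, 0.1303, 0.0748], 0.52)]
pad_blue [([0.534, 0.25, 0.0757], 0.52)]
pad_white [([0.5203, 0.1943, 0.0731], 0.51)]
probe_tip_end []
top [[356.4, 0.0, 261.6], [0.0, 356.4, 195.4], [0.0, 0.0, 1.0]] [[0.023, -0.9995, 0.0238, 0.0278], [-0.9837, -0.0269, -0.1775, 0.6284], [0.1781, -0.0193, -0.9838, 0.9544], [0.0, 0.0, 0.0, 1.0]]
probe [([0.5484, -0.3373, 0.1221], 0.63)]
probe_black [([0.5262, -0.2726, 0.1252], 0.57)]
rack [([0.53, -0.2942, 0.0772], 0.62)]
console []
pad_red [([0.5016, 0.1381, 0.0722], 0.55)]
pad_blue [([0.5317, 0.2624, 0.0744], 0.73)]
pad_white [([0.5143, 0.203, 0.0731], 0.52)]
probe_tip_end []
0.9
```

View pics/scene1.png

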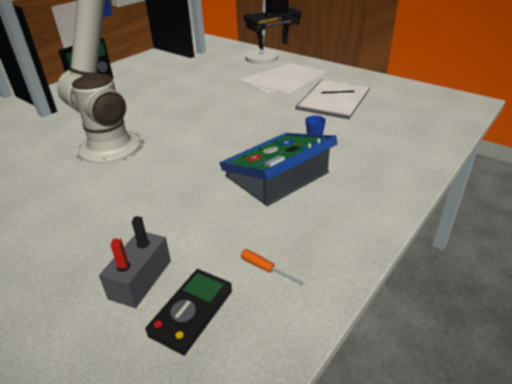

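View pics/top1.png

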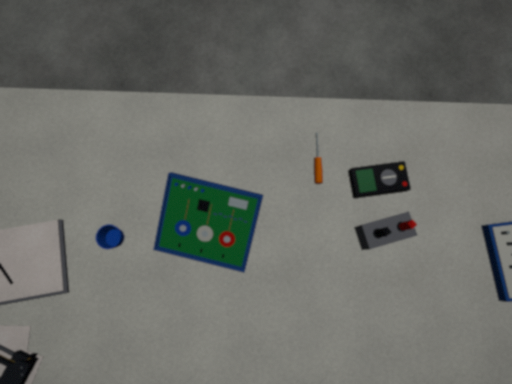

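The scene view shows the red probe at about (118,253) and the black one at (139,232) in the rack. The red pad sits at (254,157), the pad nearest the rack. The top view agrees: red probe (407,225), pads blue (183,228), white (205,233) and red (227,239). Next I'll look with the wrist camera over the pads, then over the rack.

```bash
cat > h.py <<'E'
from bench import robot, kin, read_camera, calibration, finder
import cv2, numpy as np
from scipy.spatial.transform import Rotation as Ro
def ori(z,y):
    z=np.array(z,float); z/=np.linalg.norm(z); y=np.array(y,float); y-=z*(y@z); y/=np.linalg.norm(y)
    return Ro.from_matrix(np.c_[np.cross(y,z),y,z]).as_rotvec()
def snap(name):
    k=calibration("wrist"); im=read_camera("wrist"); cv2.imwrite(f"pics/{name}.png",im[:,:,::-1]); np.savez(f"pics/{name}.npz",im=im,**k); return k
def proj(k,P):
    P=np.atleast_2d(P); c=P@k["view"][:3,:3].T+k["view"][:3,3]; q=c@k["K"].T; return q[:,:2]/q[:,2:]
def ray(k,uv,n,p0):
    """intersect pixel ray with plane n.(p-p0)=0"""
    R=k["view"][:3,:3]; o=-R.T@k["view"][:3,3]; d=R.T@np.linalg.solve(k["K"],[*uv,1]); return o+d*(np.dot(n,np.array(p0)-o)/np.dot(n,d))
def show(l):
    print(l,[(np.round(d["point"],4).tolist(),round(d["confidence"],2)) for d in finder.boxes_of("wrist",l)[:2]])
E
python3 - <<'E'
from h import *
cy=[np.sin(.3),-np.cos(.3),0]
def go(p,ys):
    for s in (1,-1):
        q=kin.inverse_kinematics(p,ori([0,0,-1],s*np.array(ys)))
        print(s,None if q is None else np.round(q,2))
    # choose wrist with least |j6|
    return
go([.47,.14,.33],[-.235,-.97,0]); go([.53,-.33,.34],[.95,.3,0])
robot.goto([.44,.16,.36],ori([0,0,-1],[.0,1,0])); k=snap("w_pads")
for l in("pad_red","pad_blue","pad_white","console"): show(l)
print(np.round(k["view"],3).tolist(),np.round(k["K"],1).tolist(),robot.current_time(),proj(k,[.5,.138,.074]))
robot.goto([.48,-.32,.36],ori([0,0,-1],[.0,1,0])); k=snap("w_rack")
for l in("probe","probe_black","rack"): show(l)
print(np.round(robot.current_joints(),2),robot.current_time(),proj(k,[.548,-.337,.149]))
E
```

```text
1 [ 0.62  0.09 -0.13  0.   -1.34  0.71]
-1 [ 0.62  0.09 -0.13  0.   -1.34 -2.43]
1 [-0.3   0.33  0.2   0.   -1.44 -2.54]
-1 [-0.3   0.33  0.2   0.   -1.44  0.6 ]
pad_red [([0.5036, 0.136, 0.0742], 0.68)]
pad_blue []
pad_white [([0.5149, 0.1959, 0.0749], 0.83)]
console [([0.5141, 0.1737, 0.0731], 0.88)]
[[-0.001, 1.0, 0.0, -0.161], [0.969, 0.001, 0.247, -0.489], [0.247, 0.001, -0.969, 0.407], [0.0, 0.0, 0.0, 1.0]] [[279.3, 0.0, 262.8], [0.0, 279.3, 192.6], [0.0, 0.0, 1.0]] 2.9 [[248.6250638  201.12174701]]
probe [([0.5448, -0.3424, 0.1311], 0.87)]
probe_black [([0.5221, -0.2798, 0.1348], 0.63)]
rack [([0.5301, -0.3082, 0.0724], 0.61), ([0.5232, -0.2782, 0.1322], 0.5)]
[-0.31  0.24  0.12 -0.   -1.45 -1.26] 4.8583 [[249.32964176 221.11244028]]
```

View pics/w_pads.png

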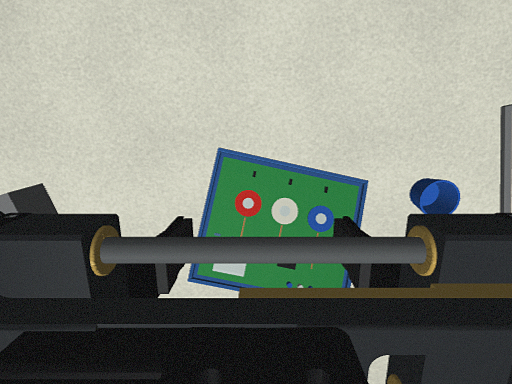

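View pics/w_rack.png

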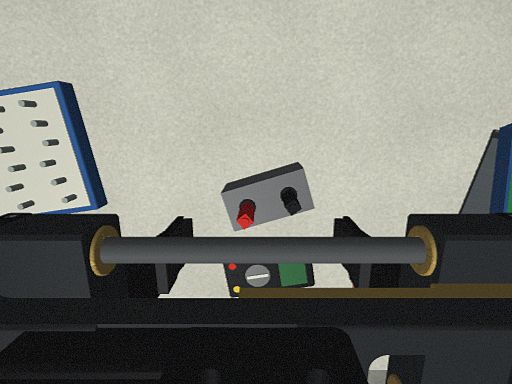

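The wrist pads view shows the red pad at (248,203), white at (285,210) and blue at (320,218). The rack view shows the red probe's button at about (246,222) and the rack's top face between (222,192) and (312,178). I'll enlarge both and segment.

Run:
```python
from h import *
a=np.load("pics/w_pads.npz"); b=np.load("pics/w_rack.npz")
A=cv2.resize(a["im"][180:240,225:345],None,fx=6.6,fy=5,interpolation=2)[:, :792]
B=cv2.resize(b["im"][155:235,215:320],None,fx=5.5,fy=5.5,interpolation=2)
cv2.imwrite("pics/crop_rack.png",B[:,:,::-1])
def cen(im,m):
    n,l,s,c=cv2.connectedComponentsWithStats(m.astype(np.uint8)); i=1+np.argmax(s[1:,4]); 
    cs,_=cv2.findContours((l==i).astype(np.uint8),0,1); return cv2.fitEllipse(cs[0]) ,s[i]
im=a["im"].astype(int); R,G,Bl=im[...,0],im[...,1],im[...,2]
off=np.zeros(R.shape,bool); off[185:240,225:345]=1
yaw=-.236
for _ in range(3):
    n=np.array([-np.sin(np.radians(20))*np.cos(yaw),-np.sin(np.radians(20))*np.sin(yaw),np.cos(np.radians(20))])
    # plane through pad tops: solve offset from spacing below
    P={}
    for nm,m in (("red",(R>120)&(G<70)),("blue",(Bl>120)&(R<90)&(G<120)),("white",(R>150)&(G>150)&(Bl>150)&(np.arange(512)[None]>268)&(np.arange(512)[None]<302))):
        e,s=cen(im,m&off); P[nm]=ray(a,e[0],n,[.502,.137,.074]); 
        if _==2: print(nm,np.round(e[0],2),np.round(e[1],1),s,np.round(P[nm],4))
    d=P["blue"]-P["red"]; yaw=np.arctan2(-d[0],d[1])
print("yaw",yaw,"spacing",np.linalg.norm(d)/2, "wr",np.linalg.norm(P["white"]-P["red"]))
```

```text
red [247.73 202.81] [25.  25.6] [235 190  26  27 426] [0.5028 0.1365 0.0743]
blue [320.31 218.34] [25.2 25.4] [308 206  26  26 435] [0.5297 0.2571 0.0743]
white [284.28 210.6 ] [25.  25.5] [272 198  26  26 536] [0.5162 0.1968 0.0743]
yaw -0.21946151034951034 spacing 0.06178211765755286 wr 0.061760330032578976
```

View pics/crop_rack.png

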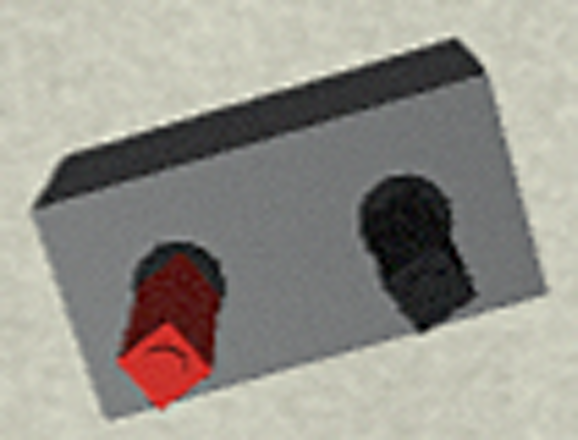

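The pads are 61.8 mm apart (should be 62), and the geometry puts the pad face at z = 0.073 m. The crop shows the red handle's top as a diamond with corners at about (118,362), (168,322), (212,370) and (162,410), so the handle is turned about 45°. I'll compute the grasp from that and check it before descending.

Run:
```python
from h import *
b=np.load("pics/w_rack.npz"); im=b["im"].astype(int)
m=(im[...,0]>165)&(im[...,1]<90); m[240:]=0; m[:,:230]=0; m[:,265:]=0
pts=np.argwhere(m)[:,::-1].astype(np.float32); print(len(pts))
W=np.array([ray(b,p,[0,0,1],[0,0,.145])[:2] for p in pts])
(c,s,a)=cv2.minAreaRect((W*1000).astype(np.float32)); print("rect mm",c,s,a)
C=np.array(c)/1000
collar=ray(b,(215+178/5.5,155+287/5.5),[0,0,1],[0,0,.081]); print("collar",collar)
for q in ((35,210),(490,75),(545,292),(108,418)): print(np.round(ray(b,(215+q[0]/5.5,155+q[1]/5.5),[0,0,1],[0,0,.075]),4))
for q in ((118,362),(168,322),(212,370),(162,410)): print("h",np.round(ray(b,(215+q[0]/5.5,155+q[1]/5.5),[0,0,1],[0,0,.145]),4))
```

```text
129
rect mm (549.416015625, -344.06817626953125) (17.036361694335938, 16.88550567626953) 37.97339630126953
collar [ 0.54896295 -0.3433399   0.081     ]
[ 0.527  -0.3857  0.075 ]
[ 0.4866 -0.2526  0.075 ]
[ 0.5523 -0.2336  0.075 ]
[ 0.5928 -0.3657  0.075 ]
h [ 0.549  -0.3553  0.145 ]
h [ 0.5383 -0.3424  0.145 ]
h [ 0.5512 -0.3313  0.145 ]
h [ 0.5621 -0.3442  0.145 ]
```

The handle centre (0.5494, -0.3441), the collar and the rack-corner geometry (0.5499, -0.3429) all agree. The flats are at about 40°.

Run:
```python
from h import *
t=np.radians(39.5); d=np.array([np.cos(t),np.sin(t),0]); C=[.5496,-.3436]
q=kin.inverse_kinematics([*C,.20],ori([0,0,-1],d)); q2=kin.inverse_kinematics([*C,.20],ori([0,0,-1],-d)); print(np.round(q,2),np.round(q2,2))
o=ori([0,0,-1],d if abs(q[5])<abs(q2[5]) else -d)
robot.gripper_to(.045)
robot.goto([*C,.20],o)
robot.move_l([*C,.107],rate=.12,f_stop=6)
print(robot.current_tool_pos(),robot.current_contact_force(),robot.current_time())
robot.gripper_to(.010,strength=12)
print("w",robot.current_grip_width(),robot.current_grasp_force(),robot.current_contact_force(),robot.current_tool_pos())
robot.gripper_to(.010,strength=40)
im=read_camera("scene")
cv2.imwrite("pics/s2.png",cv2.resize(im[190:330,60:240],None,fx=4,fy=4,interpolation=2)[:,:,::-1])
print("w",robot.current_grip_width(),robot.current_grasp_force(),robot.current_contact_force(),robot.current_time())
```

```text
[-0.31  0.44  0.02  0.   -1.15 -2.14] [-0.31  0.44  0.02  0.   -1.15  1.  ]
[ 0.55024003 -0.34392029  0.10793967] [-0.23972192 -1.10838696 -0.06626338] 8.6917
w 0.018166925657181362 11.999882097006775 [-0.57745949  0.57720578  1.11953987] [ 0.54954589 -0.34370873  0.10728741]
w 0.01828921923066457 40.000519417226315 [-0.87229502 -0.50740072  2.96319558] 9.55
```

View pics/s2.png

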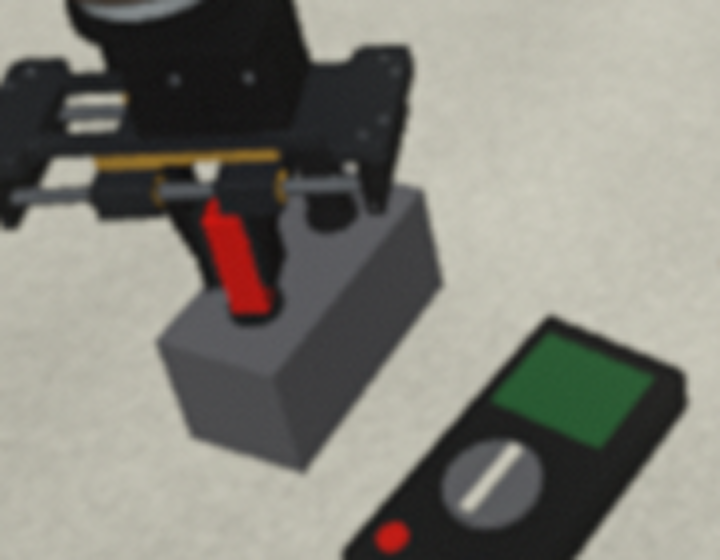

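The grip is on the red handle at (240,265) in the crop, with a width of 18.2 mm as expected. The force noise is about 1 N. Next I'll lift it out and take it to a pose above the red pad.

```bash
cat >> h.py <<'E'
yaw=-.2195; s20,c20=np.sin(np.radians(20)),np.cos(np.radians(20))
N=np.array([-s20*np.cos(yaw),-s20*np.sin(yaw),c20])
PAD=ray(np.load("pics/w_pads.npz"),(247.73,202.81),[0,0,1],[0,0,.073])
L=.0873
def favg(n=40,dt=.02):
    F=[]
    for _ in range(n): F.append(robot.current_contact_force()); robot.hold(dt)
    return np.mean(F,0),np.std(F,0)
E
python3 - <<'E'
from h import *
p=np.array(robot.current_tool_pos())
robot.move_l([p[0],p[1],.25],rate=.12)
print("w",robot.current_grip_width(),robot.current_grasp_force(),robot.current_contact_force(),robot.current_time())
q0=np.array(robot.current_joints()); T=PAD+N*(L+.035)
print("pad",PAD,"tcp",T)
best=None
for a in np.radians(np.arange(0,360,15)):
    o=ori(-N,[np.cos(a),np.sin(a),0])
    q=kin.inverse_kinematics(T,o)
    if q is None or kin.inverse_kinematics(PAD+N*(L-.008),o) is None: continue
    c=np.abs(np.array(q)-q0)[1:].max()
    if best is None or c<best[0]: best=(c,a,q,o)
print(best[0],np.degrees(best[1]),np.round(best[2],2),np.round(q0,2))
np.save("o.npy",best[3])
robot.goto([.50,-.05,.30],ori([0,0,-1],[np.cos(best[1]),np.sin(best[1]),0]))
robot.goto(T,best[3])
robot.hold(.3)
print(robot.current_tool_pos(),favg(20),robot.current_time())
for c in("scene","top","wrist"):
    k=calibration(c); im=read_camera(c); np.savez(f"pics/{c}3.npz",im=im,**k)
    print(c,proj(k,[PAD,PAD+.035*N]).round(1).tolist(),[(np.round(x["point"],4).tolist(),x["confidence"]) for l in("probe_tip_end","probe","pad_red") for x in finder.boxes_of(c,l)[:1]])
s=np.load("pics/scene3.npz")["im"][80:200,190:350]; w=np.load("pics/wrist3.npz")["im"]
cv2.imwrite("pics/m3.png",np.vstack([cv2.resize(s,(512,384),interpolation=2)[:300],w[100:384]])[:,:,::-1])
E
```

```text
w 0.017862676481784395 39.99976195860654 [ 0.42195449 -0.39466804 -0.86644072] 10.8917
pad [0.50318061 0.13643907 0.073     ] tcp [0.46235517 0.145547   0.18792441]
0.872251269854502 270.0 [ 0.79  0.05 -0.77  0.52 -0.62  0.36] [-0.31  0.41  0.1  -0.   -1.26  1.  ]
[0.46303776 0.14508234 0.18831854] (array([-0.03438435, -0.03540778, -0.89345498]), array([0.49428321, 0.57592187, 0.48674221])) 13.6167
scene [[253.7, 156.4], [250.6, 144.7]] [([0.4732, 0.1373, 0.1736], 0.57), ([0.4723, 0.1397, 0.1743], 0.26)]
top [[226.6, 238.3], [224.5, 242.1]] [([0.5681, 0.1949, 0.0927], 0.67), ([0.505, 0.1331, 0.0753], 0.45)]
wrist [[263.6, 189.9], [263.7, 199.1]] [([0.4657, 0.1458, 0.2071], 0.62), ([0.4678, 0.1465, 0.207], 0.94), ([0.5083, 0.1382, 0.0755], 0.71)]
```

View pics/m3.png

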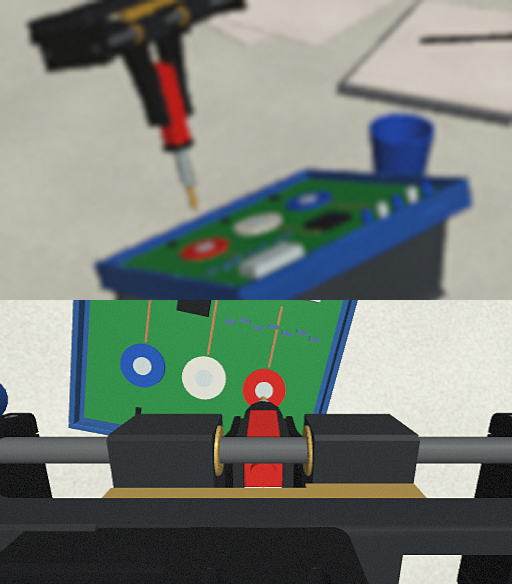

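In the scene crop the tip is at (193,208), against a prediction of (194,207). The red pad is at (206,247), against (204,244). In the wrist picture the pad is at (264,190), as predicted. I'll take a force baseline just above the pad, then press in steps.

Run:
```python
from h import *
f=lambda c: PAD+N*(L-c)
o=np.load("o.npy")
robot.move_l(f(-.006),ori=o,rate=.05); robot.hold(.2)
F0,sd=favg(50); np.save("F0.npy",F0)
print("base",F0.round(2),sd.round(2))
for c in (.002,.004,.006):
    hit=robot.move_l(f(c),ori=o,rate=.02,f_stop=8); robot.hold(.2)
    F,_=favg(50); print(c,hit,"Fn",round(float((F-F0)@N),2),(F-F0).round(2),(robot.current_tool_pos()-f(c)).round(4),robot.current_time())
    if hit or (F-F0)@N>2.6: break
```

```text
base [-0.08 -0.04 -0.93] [0.5  0.37 0.45]
0.002 False Fn 1.44 [-0.05  0.64  1.46] [0.0001 0.0001 0.0001] 17.5667
0.004 False Fn 2.08 [-0.61  1.06  1.92] [0. 0. 0.] 18.85
0.006 False Fn 2.61 [-0.92  0.99  2.37] [0. 0. 0.] 20.1333
```

The force follows the spring curve (1.5, 2.1, 2.7 N expected at 2, 4, 6 mm), so the tip is about 5.8 mm in. One last look before handing in.

Run:
```python
from h import *
k=calibration("scene"); im=read_camera("scene"); w=read_camera("wrist")
cv2.imwrite("pics/m4.png",np.vstack([cv2.resize(im[80:200,190:350],(512,384),interpolation=2)[:300],w[100:384]])[:,:,::-1])
print(((proj(k,[PAD,PAD+.049*N,PAD+.119*N])-[190,80])*3.2).round(0).tolist(),robot.current_grip_width())
```

```text
[[204.0, 245.0], [190.0, 192.0], [169.0, 114.0]] 0.01781165519468087
```

View pics/m4.png

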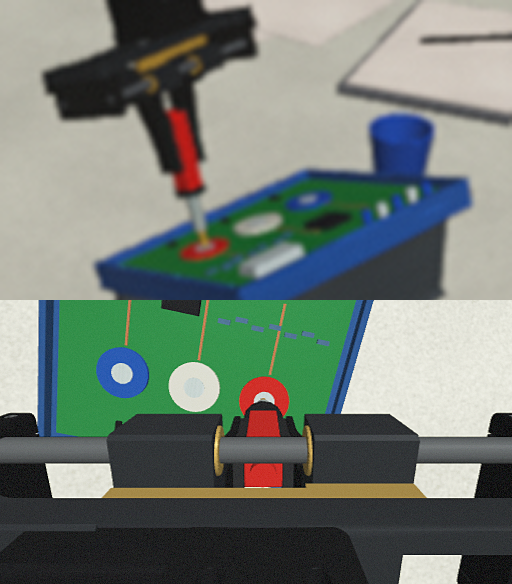

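The tip stands on the red pad's metal disc at (204,245) in the crop. The collar at (189,190) and the handle follow the predicted normal line, so the probe is square to the board.

```bash
python3 -c "
from bench import robot
print(robot.finish_job(),robot.current_time())"
```

```text
the job is handed in; nothing more can be done
the job is handed in; nothing more can be done
```

I handed the job in with the red probe still gripped and its tip on the red pad's metal disc, square to the board to within what the pictures show, pressing at about 2.6 N (tip roughly 5.7 of 12 mm in); the clock last read 20.1 s of the 38 s, and no verdict was reported.

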